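# Stack carrier plates on a board preheater and hold its sprung retaining arm closed

## Task

Stack the two loose aluminium plates squarely, one flat on the other, on the matching raised platen of the white board preheater and let go of them. Then swing the preheater's sprung retaining arm in towards the pile, past the click of its ratchet, and finish while still holding it there with the fingers: it springs back open if released. Leave the mug, the jar and the screwdriver where they are.

Things in the scene. Friction and masses are not known exactly. Their poses are not given: they have to be found in the camera images.
- preheater: Low white board preheater (cold), fixed to the bench, position and yaw differ each run. Case 190 (x) x 250 (y) x 30 mm high. Origin: on the bench below the platen's centre; case spans x -90 to 100, y -160 to 90 mm. y runs along the platen from the arm (-y end) to the end stop (+y end). A pawl housing (30 x 18 mm, top 50 mm above the bench) stands at (70, -150) mm.
- platen_top (a point): Centre of the top face of the raised aluminium platen, 50 (x) x 100 (y) mm, its top 40 mm above the bench, 10 mm above the case. Axes as the preheater's. The plates have the platen's outline and are piled on it edge over edge.
- end_stop (a point): Centre of the top of the fixed steel end stop, a block 40 (x) x 10 (y) mm, top 56 mm above the bench. Its face is 5 mm beyond the platen's +y end; the plates need not touch it. Axes as the preheater's.
- plate_a: Loose flat aluminium plate 50 (its x) x 100 (its y) x 10 (z) mm, about 130 g, with four small corner holes on top. Starts flat on the bench. Origin: centre of its underside. Same as plate_b; either may be the lower one, either end may point to the stop.
- plate_b: The second loose aluminium plate, identical to plate_a: 50 x 100 x 10 mm, origin at the centre of its underside.
- retainer (a joint): Hinge of the sprung retaining arm, vertical axis, rad. 0: at rest, swung out from the pile; grows as the arm swings to the pile (clockwise from above). The ratchet tooth meets the pawl at about 0.20, crests at 0.28 and has clicked past by 0.32; travel ends at 0.46, arm along the preheater's x axis, roller 3 mm clear of a centred pile. The pawl does not catch: let go, the arm springs back.
- retainer_push (a point): Centre of the outer face (to be pushed) of the upright push plate at the arm's free end, 94.5 mm above the bench. Plate 36 mm along the arm, 12 thick, 72 to 117 mm above the bench. Axes turn with the arm: x along it to the hinge, y the push direction (to the pile), z up. Travel about 56 mm. Push force: spring 4 N at 0 to 8 N at 0.46 rad, the tooth up to about 4 N more.
- retainer_hinge (a point): Point on the arm's hinge axis, 68 mm above the bench, at (70, -62) mm in the preheater's frame; axes as the preheater's. The push face lies 6 mm outside the arm's centre line, its centre 122 mm along the arm from here. Arm bar 16 mm wide, 64 to 72 mm above the bench; a white roller (18 mm, from 36 mm up) hangs under it 70 mm from here. Pivot top 78 mm above the bench.
- mug: White ceramic mug, 82 mm across, 92 mm tall, bystander. Origin: centre of its underside.
- flux_jar: Small jar with a white cap, 46 mm across, 45 mm tall, bystander. Origin: centre of its underside.
- screwdriver: Screwdriver, 170 mm long, lying on the bench, bystander.
There are look-alikes about, which are no part of the job. What is shaped like the plate_b but pink or turquoise is not meant.

How it is judged:
By the outcome, as a careful person would: the job done as asked, in the order asked, and still so for the second after the job is handed in, while the arm keeps its last pose, push and grip.
It also fails if it takes over 69 s, if anything falls off the work surface, if the arm or the gripper's body presses on something with over 40 N, if the wrist force passes 120 N, or if a joint passes its speed limit or range.

## Robot

A 7-joint arm with a two-finger parallel gripper is mounted at the origin on the work surface. World frame = base frame: x ahead of the robot, y to its left, z up, the work surface at z = 0. Lengths are in m, angles in degrees, forces in N, time in s.
With the tool pointing down it reaches from about 0.425 to 0.875 m from the base axis. Payload 4.7 kg.
Tool frame: the origin (TCP) lies at the centre of the arm's flange, where the gripper is bolted on; the fingertips stand 182 mm ahead of it and the grasp point (between the pads) lies 164 mm ahead of it; z points along the fingers, y is the line along which they close (so a half turn about z gives the same grasp; the last joint's range is limited). The gripper opens to 87 mm and grips with 3 to 60 N. Pads are 19 mm wide; open, the fingers measure 117 mm over their backs; the gripper's body (75 mm by 190 mm) begins 51 mm behind the grasp point.
Start: joints at [63.891, 18.392, -4.016, 83.108, 1.295, 78.541, -3.26], TCP at [0.294, -0.58, 0.405] pointing down, gripper open.
Joint ranges: [-163.93, 163.93], [-17.29, 119.83], [-79.2, 71.16], [3.27, 140.29], [-89.18, 269.18], [5.43, 117.66], [-154.24, 154.24]. Speed limits (degrees/s): [147.25, 147.25, 180, 180, 180, 180, 180].

## Interface

Orientations are given as [roll, pitch, yaw] about the fixed x, y, z axes, in that order (R = Rz(yaw) Ry(pitch) Rx(roll)).
In Python, from cell import env gives the robot as it stands. The module is installed in compiled form; this text tells all that it offers.
- The arm moves only by the tool step_arm, never from a script. Its argument "steps" is one flat list of numbers, 5 for each row, row after row: the opening, from 0 (shut) to 1 (fully open), then the shift along the tool's x, y, z in mm, then the turn about the tool's z in degrees. In form: [grip, dx, dy, dz, roll, grip, dx, dy, dz, roll, ...]. A call has 1 to 12 rows; each row shifts and turns the commanded pose from where the row before left it, along the tool's axes as they then stand; what a row does not reach is not made up. A row lasts 1/8 s, in which the tool goes at most 62.5 mm and 10.7 degrees, less where a joint would pass 70% of its speed; a pose out of reach is approached as far as the arm can. A call with a gripper value outside its range is refused whole. The fingers move at their own pace and stop on an object; "grip_force" is the grip in N (left out, the last holds). Time passes only in rows, so rows that do not move let the fingers close. It gives the time, the measured TCP pose, the force, the opening and the grip force at its end, in the units of the state.
- env.get_obs(): the state, without advancing time (a new reading comes with each control period).
- env.read_camera(name): name is "scene" or "top"; returns a dict with "image" (480x640x3 uint8, red, green, blue), "camera_matrix" (3x3 intrinsics, pixels), "R" (3x3) and "t" (3): a world point X has camera coordinates R X + t. Camera axes: x right, y down, z forward; pixel columns grow to the right and rows downward; lengths in m; the calibration is good to about 2 mm. A picture is of the moment at which its call begins. There is no depth.
- env.sign_off(): hands the job in; it is judged then, once.
The state is a dict: "time_s": time; "qpos": joint angles; "joint_velocities": joint speeds; "effort": joint torques, N m; "tool_pos": TCP position; "tool_rot": TCP orientation; "force": force on the tool from outside, world axes, zero at the start; "wrist_torque": the same for the moment, N m; "grip_width": finger opening in m; "grasp_force": force on a finger pad.
Only numpy, scipy, OpenCV 4.12 (cv2) and the standard library are available. Lean on these libraries where they do the work, as an engineer would, in place of code of your own. Each camera call takes 0.05 s, during which the arm holds its last target. There are 200 camera calls.

## Working session

There is one attempt and no reset: what is moved stays moved. The work goes in short steps, Python scripts to look and compute and a tool call to move; the robot and the scene stay as the last step left them, time stands still between calls to the robot, and variables do not carry over. Pictures are saved under pics/ and viewed, at most 10 in all, crops included, and the job is handed in when it is done.

Besides the shell and the picture viewer there is one more tool, called after "Request:" in YAML: its name, and indented under it one key for each argument. step_arm: Moves the arm, as the interface text tells. Its arguments: {"type":"object","properties":{"steps":{"type":"array","items":{"type":"number"}},"grip_force":{"type":"number"}},"required":["steps"]}

```bash
mkdir -p pics; ls; cat > h.py <<'E'
import numpy as np, cv2
from cell import env
def cam(n,save=None):
    c=env.read_camera(n)
    if save: cv2.imwrite('pics/'+save,c['image'][:,:,::-1])
    return c
def ray(c,uv,z):
    K=np.array(c['camera_matrix']);R=np.array(c['R']);t=np.array(c['t'])
    o=-R.T@t; d=R.T@np.linalg.inv(K)@np.array([uv[0],uv[1],1.]); return o+d*(z-o[2])/d[2]
def proj(c,X):
    p=np.array(c['camera_matrix'])@(np.array(c['R'])@np.array(X)+np.array(c['t'])); return p[:2]/p[2]
E
python3 - <<'E'
from h import *
for n in ('top','scene'):
    c=cam(n,n+'0.png'); R=np.array(c['R']); print(n,-R.T@np.array(c['t']),R.round(2).tolist(),c['camera_matrix'][0])
o=env.get_obs(); print(o)
E
```

```text
pics
top [0.33499271 0.10958039 1.33461027] [[-0.02, -1.0, 0.01], [-0.98, 0.01, -0.2], [0.2, -0.01, -0.98]] [572.89006362   0.         323.36807356]
scene [ 1.15651126 -0.20421246  1.01377166] [[0.46, 0.89, 0.01], [0.73, -0.38, -0.56], [-0.5, 0.26, -0.83]] [577.37134393   0.         325.81329014]
{'time_s': 0.1, 'qpos': array([63.89018167, 18.4353092 , -4.01537905, 83.16457649,  1.29674581,
       78.54300839, -3.26232429]), 'joint_velocities': array([ 0.01936615, -0.04158487, -0.02934694, -0.20750076, -0.03130362,
       -0.04939213, -0.01193167]), 'effort': array([ 6.11327887e-04, -4.92571592e+01, -4.05252026e-01, -3.13398278e+01,
       -6.40340941e-02,  3.94980947e-02,  8.22200718e-05]), 'tool_pos': array([ 0.29414886, -0.57944281,  0.40379422]), 'tool_rot': array([-1.79902433e+02,  7.16208105e-03,  2.69172244e+01]), 'force': array([ 0.2418284 , -0.01169126,  1.18314294]), 'wrist_torque': array([ 0.03244793, -0.00921105, -0.03992303]), 'grasp_force': 0.0, 'grip_width': 0.08704996525803778}
```

View pics/top0.png

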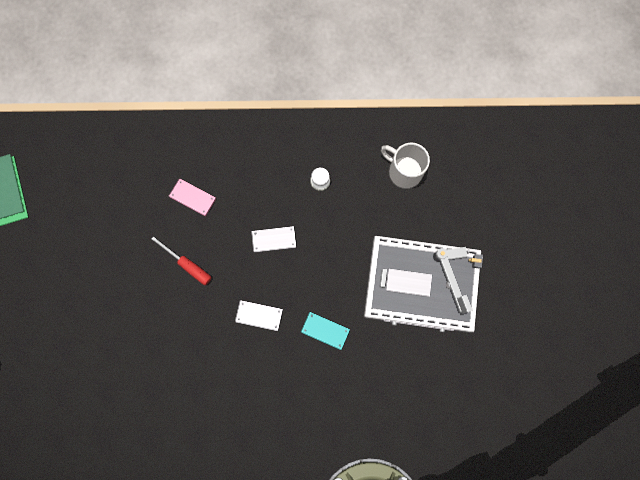

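View pics/scene0.png

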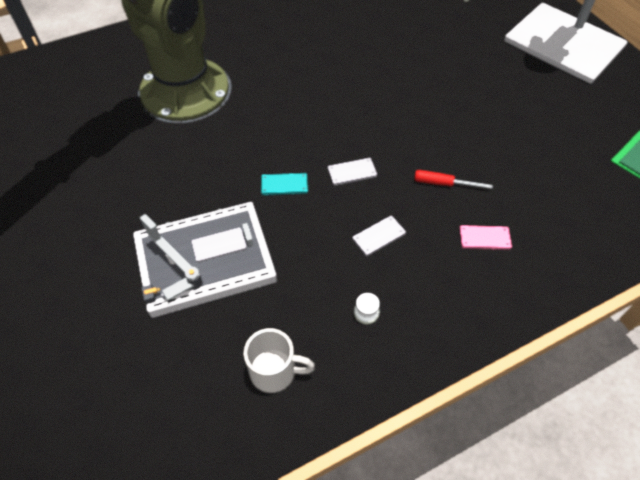

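The top view shows the white plates at (274,239) and (259,315), and the platen at (409,283) with its stop at the left end (383,278). The arm's pivot is at (443,254), with its free end at about (464,304). The scene view agrees: plates at (352,171) and (380,235), platen at (220,244).

```bash
python3 - <<'E'
from h import *
def rects(n,seeds,z,thr):
    c=cam(n); g=cv2.cvtColor(c['image'],cv2.COLOR_RGB2GRAY)
    for s,zz,th in zip(seeds,z,thr):
        x,y=s; r=45
        G=cv2.resize(g[y-r:y+r,x-r:x+r],None,fx=6,fy=6,interpolation=cv2.INTER_CUBIC)
        m=(G>th).astype(np.uint8)
        k,lab=cv2.connectedComponents(m); l=lab[r*6,r*6]
        cs,_=cv2.findContours((lab==l).astype(np.uint8),cv2.RETR_EXTERNAL,cv2.CHAIN_APPROX_NONE)
        p=max(cs,key=cv2.contourArea)[:,0].astype(float)
        p=(p+.5)/6-.5+[x-r,y-r]
        w=np.array([ray(c,q,zz)[:2] for q in p]).astype(np.float32)*1000
        R=cv2.minAreaRect(w); b=cv2.boxPoints(R); e=b[1]-b[0],b[2]-b[1]
        L=max(e,key=np.linalg.norm); print(n,s,'centre',np.round(R[0],1),'size',np.round(R[1],1),'long axis deg',round(np.degrees(np.arctan2(L[1],L[0]))%180,2),'g',g[y,x])
rects('top',[(274,239),(259,315),(409,283)],[.01,.01,.04],[130,130,170])
rects('scene',[(380,235),(352,171),(220,244)],[.01,.01,.04],[130,130,170])
c=cam('top'); d=cam('scene')
t=cv2.resize(c['image'][225:340,355:490],None,fx=4.4,fy=4.4,interpolation=cv2.INTER_CUBIC)
cv2.imwrite('pics/t1.png',t[:,:,::-1])
g=cv2.cvtColor(c['image'],cv2.COLOR_RGB2GRAY); print(g[283,375:440]); print(g[265:300,409])
E
```

```text
top (274, 239) centre [615.4 211.4] size [ 53.1 101.9] long axis deg 95.84 g 254
top (259, 315) centre [436.4 245.5] size [102.1  52.6] long axis deg 77.27 g 255
top (409, 283) centre [504. -99.] size [101.5  52.7] long axis deg 80.93 g 248
scene (380, 235) centre [614.6 209.8] size [ 55.1 104.6] long axis deg 95.84 g 252
scene (352, 171) centre [436.  244.1] size [104.2  56.9] long axis deg 77.35 g 250
scene (220, 244) centre [501.9 -99.8] size [103.8  54.2] long axis deg 81.04 g 251
[136 143 141 141 136 147 255 239 235 229 109 157 254 251 249 248 249 248
 247 248 248 248 247 247 247 248 248 247 247 247 248 247 248 248 248 249
 249 250 249 249 249 249 249 249 250 249 247 249 248 246 247 247 247 246
 248 247 126 139 140 142 140 141 141 139 138]
[138 138 140 138 139 135 202 242 248 247 246 246 246 249 251 249 249 250
 248 246 246 244 246 249 247 248 252 255 191 121 144 140 140 145 144]
```

View pics/t1.png

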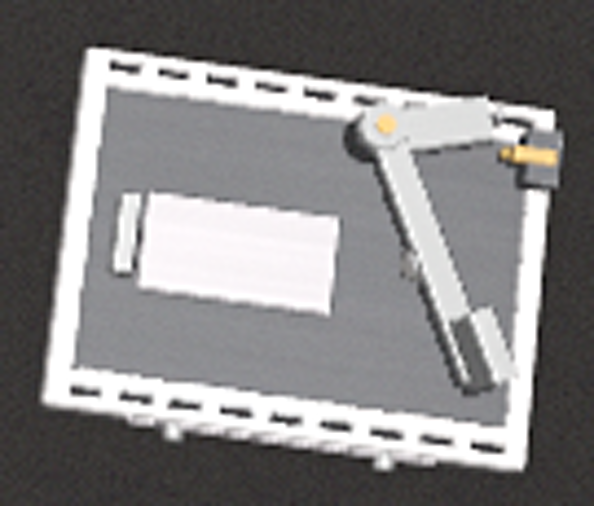

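```bash
cat >> h.py <<'E'
def go(x,y,z,yaw):
    o=env.get_obs(); p=np.array(o['tool_pos'])*1000; w=o['tool_rot'][2]; a=np.radians(yaw)
    d=np.array([x,y,z])-p
    turn=-((yaw-w+180)%360-180)
    print('turn',round(turn,1),'then (final axes) dx %.1f dy %.1f dz %.1f'%(d[0]*np.cos(a)+d[1]*np.sin(a), d[0]*np.sin(a)-d[1]*np.cos(a), -d[2]),'| pose',p.round(1),np.round(o['tool_rot'],1),'F',np.round(o['force'],1),'w',round(o['grip_width']*1000,1),'t',round(o['time_s'],2))
E
python3 -c "
from h import *
go(616,211.5,260,95.85)"
```

```text
turn -68.9 then (final axes) dx 754.1 dy 400.7 dz 144.4 | pose [ 294.2 -579.5  404.4] [-180.     0.    26.9] F [-0.1  0.2  0.2] w 87.0 t 0.3
```

Request:
step_arm:
  steps: [1, 0, 0, 0, -9.8, 1, 0, 0, 0, -9.8, 1, 0, 0, 0, -9.8, 1, 0, 0, 0, -9.8, 1, 0, 0, 0, -9.8, 1, 0, 0, 0, -9.8, 1, 0, 0, 0, -10, 1, 0, 0, 0, 0]

```text
time_s: 1.3
tool_pos: [0.2941, -0.5796, 0.4047]
tool_rot: [180.0, -0.0, 95.6]
force: [0.8, 0.5, -1.0]
grip_width: 0.0871
grasp_force: 0.0
```

```bash
python3 -c "
from h import *
go(616,211.5,260,95.85)"
```

```text
turn -0.2 then (final axes) dx 754.2 dy 400.8 dz 144.7 | pose [ 294.1 -579.6  404.7] [180.   -0.   95.6] F [ 0.8  0.5 -1. ] w 87.1 t 1.3
```

Request:
step_arm:
  steps: [1, 38, 20, 0, 0, 1, 38, 20, 0, 0, 1, 38, 20, 0, 0, 1, 38, 20, 0, 0, 1, 38, 20, 0, 0, 1, 38, 20, 0, 0, 1, 38, 20, 0, 0, 1, 38, 20, 0, 0, 1, 38, 20, 0, 0, 1, 38, 20, 0, 0]

```text
time_s: 2.55
tool_pos: [0.4557, -0.1801, 0.405]
tool_rot: [180.0, 0.0, 95.5]
force: [0.5, -0.3, 0.1]
grip_width: 0.0869
grasp_force: 0.0
```

Request:
step_arm:
  steps: [1, 38, 20, 14, 0, 1, 38, 20, 14, 0, 1, 38, 20, 14, 0, 1, 38, 20, 14, 0, 1, 38, 20, 14, 0, 1, 38, 20, 14, 0, 1, 38, 20, 14, 0, 1, 38, 20, 14, 0, 1, 38, 20, 14, 0, 1, 32, 20, 14, 0, 1, 0, 0, 0, 0, 1, 0, 0, 0, 0]

```text
time_s: 4.05
tool_pos: [0.6171, 0.2098, 0.2646]
tool_rot: [-180.0, 0.1, 95.6]
force: [-0.4, 0.4, -0.7]
grip_width: 0.0872
grasp_force: 0.0
```

```bash
python3 -c "
from h import *
go(616,211.5,186,95.85)
cam('scene','s2.png')"
```

```text
turn -0.3 then (final axes) dx 1.8 dy -1.0 dz 78.6 | pose [617.1 209.8 264.6] [-1.80e+02  1.00e-01  9.56e+01] F [-0.4  0.4 -0.7] w 87.2 t 4.05
```

View pics/s2.png

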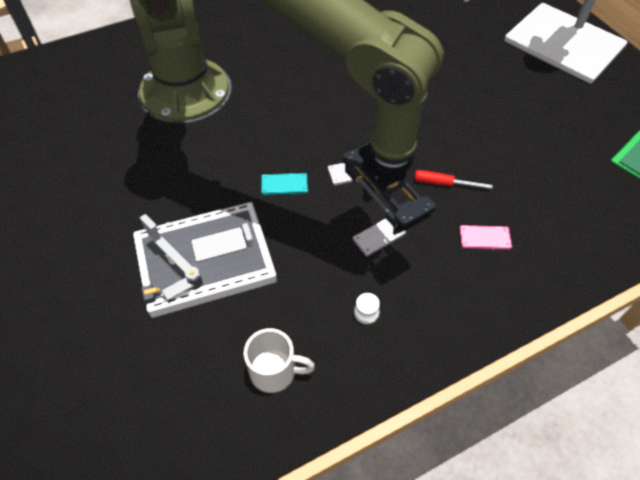

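The gripper hangs over plate (380,238) with its fingers straddling the width. Next I descend and grip.

Request:
step_arm:
  steps: [1, 2, -1, 20, -0.3, 1, 0, 0, 20, 0, 1, 0, 0, 20, 0, 1, 0, 0, 12, 0, 1, 0, 0, 6, 0, 1, 0, 0, 0, 0, 0.5, 0, 0, 0, 0, 0.5, 0, 0, 0, 0, 0.5, 0, 0, 0, 0, 0.5, 0, 0, 0, 0, 0.5, 0, 0, 0, 0, 0.5, 0, 0, 0, 0]
  grip_force: 25

```text
time_s: 5.6
tool_pos: [0.6159, 0.2124, 0.1868]
tool_rot: [-180.0, 0.0, 96.0]
force: [-0.6, -0.5, 1.5]
grip_width: 0.0498
grasp_force: 25.0
```

Request:
step_arm:
  steps: [0.5, 0, 0, 0, 0, 0.5, 0, 0, 0, 0]

```text
time_s: 5.85
tool_pos: [0.6159, 0.2124, 0.1868]
tool_rot: [-180.0, 0.0, 96.0]
force: [-1.3, -0.2, 2.6]
grip_width: 0.0495
grasp_force: 25.0
```

Request:
step_arm:
  steps: [0.5, 0, 0, 10, 0, 0.5, 0, 0, -20, 0, 0.5, 0, 0, -30, 0, 0.5, 0, 0, -40, 0, 0.5, 0, 0, -30, 0, 0.5, 0, 0, 0, 5, 0.5, 0, 0, 0, 5, 0.5, 0, 0, 0, 5, 0.5, 0, 0, 0, 0]

```text
time_s: 6.98
tool_pos: [0.6159, 0.2123, 0.2964]
tool_rot: [-180.0, 0.0, 81.1]
force: [0.5, 0.2, -1.1]
grip_width: 0.0496
grasp_force: 25.0
```

```bash
python3 -c "
from h import *
go(504.3,-99.6,246,81.1)"
```

```text
turn -0.0 then (final axes) dx -325.5 dy -62.0 dz 50.4 | pose [615.9 212.3 296.4] [-180.     0.    81.1] F [ 0.5  0.2 -1.1] w 49.6 t 6.97
```

My first row had the wrong sign and went 10 mm down, so the plate may have slid in the grip. I'll move over the platen and look.

Request:
step_arm:
  steps: [0.5, -32, -6, 0, 0, 0.5, -33, -6, 0, 0, 0.5, -33, -6, 0, 0, 0.5, -33, -6, 0, 0, 0.5, -33, -6, 0, 0, 0.5, -33, -6, 0, 0, 0.5, -33, -6, 0, 0, 0.5, -33, -6, 10, 0, 0.5, -33, -7, 10, 0, 0.5, -30, -7, 10, 0, 0.5, 0, 0, 10, 0, 0.5, 0, 0, 0, 0]

```text
time_s: 8.48
tool_pos: [0.5036, -0.0993, 0.256]
tool_rot: [-179.9, -0.0, 81.1]
force: [0.5, -0.0, -0.9]
grip_width: 0.0496
grasp_force: 25.0
```

```bash
python3 -c "
from h import *
go(504.3,-99.6,246,81.1)
c=cam('scene')
cv2.imwrite('pics/s3.png',cv2.resize(c['image'][140:320,110:310],None,fx=3,fy=3,interpolation=2)[:,:,::-1])"
```

```text
turn -0.0 then (final axes) dx -0.2 dy 0.7 dz 10.0 | pose [503.6 -99.3 256. ] [-179.9   -0.    81.1] F [ 0.5 -0.  -0.9] w 49.6 t 8.47
```

View pics/s3.png

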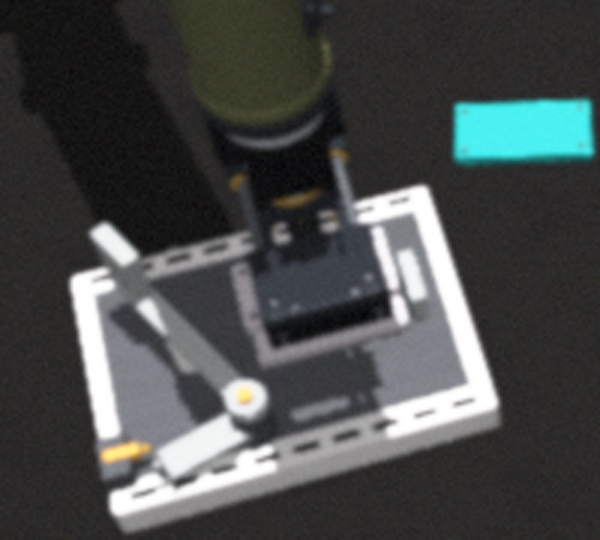

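The plate looks level in the grip and sits over the platen, with its +y end near the stop (410,275). I'm lowering it.

Request:
step_arm:
  steps: [0.5, 0, 0.7, 10, 0, 0.5, 0, 0, 10, 0, 0.5, 0, 0, 6, 0, 0.5, 0, 0, 1, 0, 0.5, 0, 0, 1, 0, 0.5, 0, 0, 0, 0]

```text
time_s: 9.28
tool_pos: [0.5046, -0.1001, 0.2289]
tool_rot: [180.0, 0.0, 81.0]
force: [1.1, -1.2, -0.8]
grip_width: 0.0498
grasp_force: 25.0
```

Request:
step_arm:
  steps: [0.5, 0, 0, 1, 0, 0.5, 0, 0, 1, 0, 0.5, 0, 0, 0, 0]

```text
time_s: 9.65
tool_pos: [0.5044, -0.1, 0.2267]
tool_rot: [-180.0, 0.0, 81.0]
force: [0.4, 0.3, -0.6]
grip_width: 0.0498
grasp_force: 25.0
```

Request:
step_arm:
  steps: [0.5, 0, 0, 1, 0, 0.5, 0, 0, 1, 0, 0.5, 0, 0, 0, 0]

```text
time_s: 10.02
tool_pos: [0.5044, -0.1001, 0.2246]
tool_rot: [-180.0, 0.0, 81.0]
force: [0.0, 0.5, -1.7]
grip_width: 0.0497
grasp_force: 25.0
```

Request:
step_arm:
  steps: [0.5, 0, 0, 1, 0, 0.5, 0, 0, 1, 0, 0.5, 0, 0, 0, 0]

```text
time_s: 10.4
tool_pos: [0.5045, -0.1001, 0.2227]
tool_rot: [-180.0, 0.0, 81.0]
force: [0.1, -0.6, -1.4]
grip_width: 0.0496
grasp_force: 25.0
```

Request:
step_arm:
  steps: [0.5, 0, 0, 0.8, 0, 0.5, 0, 0, 0, 0]

```text
time_s: 10.65
tool_pos: [0.5046, -0.1, 0.2225]
tool_rot: [-180.0, 0.0, 81.0]
force: [-2.1, 0.2, 4.9]
grip_width: 0.0497
grasp_force: 27.1
```

Request:
step_arm:
  steps: [1, 0, 0, 0, 0, 1, 0, 0, 0, 0, 1, 0, 0, 0, 0, 1, 0, 0, 0, 0, 1, 0, 0, -15, 0, 1, 0, 0, -30, 0, 1, 0, 0, -45, 0, 1, 0, 0, 0, 0]

```text
time_s: 11.65
tool_pos: [0.5061, -0.0999, 0.3165]
tool_rot: [179.5, 0.1, 81.0]
force: [-0.5, 0.4, -0.4]
grip_width: 0.087
grasp_force: 0.0
```

```bash
python3 -c "
from h import *
go(436.5,245.5,300,77.3)"
```

```text
turn 3.7 then (final axes) dx 321.6 dy -143.9 dz 16.5 | pose [506.1 -99.9 316.5] [1.795e+02 1.000e-01 8.100e+01] F [-0.5  0.4 -0.4] w 87.0 t 11.65
```

Request:
step_arm:
  steps: [1, 0, 0, 0, 3.7, 1, 36, -16, 0, 0, 1, 36, -16, 0, 0, 1, 36, -16, 0, 0, 1, 36, -16, 0, 0, 1, 36, -16, 0, 0, 1, 36, -16, 0, 0, 1, 36, -16, 5, 0, 1, 36, -16, 5, 0, 1, 34, -16, 6, 0, 1, 0, 0, 0, 0, 1, 0, 0, 0, 0]

```text
time_s: 13.15
tool_pos: [0.4347, 0.2451, 0.2957]
tool_rot: [-180.0, 0.1, 77.3]
force: [-0.3, 0.3, 0.4]
grip_width: 0.0872
grasp_force: 0.0
```

```bash
cat >> h.py <<'E'
def rect(c,s,z,th,r=45,up=6):
    g=cv2.cvtColor(c['image'],cv2.COLOR_RGB2GRAY); x,y=s
    G=cv2.resize(g[y-r:y+r,x-r:x+r],None,fx=up,fy=up,interpolation=cv2.INTER_CUBIC)
    k,lab=cv2.connectedComponents((G>th).astype(np.uint8))
    cs,_=cv2.findContours((lab==lab[r*up,r*up]).astype(np.uint8),cv2.RETR_EXTERNAL,cv2.CHAIN_APPROX_NONE)
    p=(max(cs,key=cv2.contourArea)[:,0]+.5)/up-.5+[x-r,y-r]
    w=np.array([ray(c,q,z)[:2] for q in p]).astype(np.float32)*1000
    R=cv2.minAreaRect(w); b=cv2.boxPoints(R); L=max(b[1]-b[0],b[2]-b[1],key=np.linalg.norm)
    return np.round(R[0],1),np.round(R[1],1),round(np.degrees(np.arctan2(L[1],L[0]))%180,2)
E
python3 -c "
from h import *
go(436.5,245.5,186,77.3)
c=cam('top'); d=cam('scene')
print(rect(c,(409,283),.05,170),rect(d,(220,241),.05,170))
a=cv2.resize(c['image'][225:340,355:490],None,fx=3.4,fy=3.4,interpolation=2)
b=cv2.resize(d['image'][190:320,125:285],None,fx=3,fy=3,interpolation=2)[:391]
cv2.imwrite('pics/p4.png',np.hstack([cv2.resize(a,(400,391)),cv2.resize(b,(400,391))])[:,:,::-1])"
```

```text
turn 0.0 then (final axes) dx 0.8 dy 1.6 dz 109.7 | pose [434.7 245.1 295.7] [-1.80e+02  1.00e-01  7.73e+01] F [-0.3  0.3  0.4] w 87.2 t 13.15
(array([504.2, -99.8]), array([105.3,  56.3]), np.float32(80.97)) (array([ 503.8, -101.9]), array([106.4,  55.1]), np.float32(80.45))
```

View pics/p4.png

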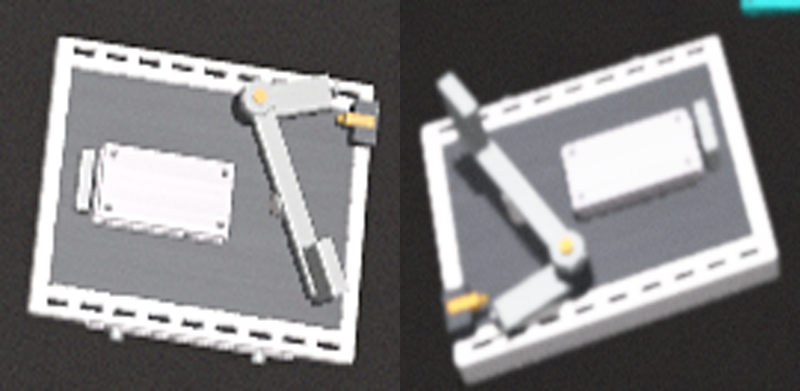

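The lower plate lies flat on the platen next to the stop and looks aligned in both views. I'll check its centring from the corner holes.

```bash
cat >> h.py <<'E'
def holes(c,z,ctr,yaw_long,s=(38,88)):
    """centroids of the dark corner spots, searched near expected offsets; returns world points"""
    g=255.-cv2.cvtColor(c['image'],cv2.COLOR_RGB2GRAY).astype(float)
    a=np.radians(yaw_long); L=np.array([np.cos(a),np.sin(a)]); W=np.array([L[1],-L[0]]); out=[]
    for i,j in ((1,1),(1,-1),(-1,-1),(-1,1)):
        X=np.array(ctr)+W*i*s[0]/2+L*j*s[1]/2
        u=proj(c,[X[0]/1000,X[1]/1000,z]); x,y=np.round(u).astype(int)
        w=g[y-2:y+3,x-2:x+3]; w=np.clip(w-np.median(w)-8,0,None); yy,xx=np.mgrid[y-2:y+3,x-2:x+3]
        q=(np.array([(w*xx).sum(),(w*yy).sum()])/max(w.sum(),1e-6)); out.append(ray(c,q,z)[:2]*1000)
    o=np.array(out); l=(o[0]+o[3]-o[1]-o[2])/2
    print('holes centre',o.mean(0).round(1),'long',np.linalg.norm(l).round(1),'short',np.linalg.norm((o[0]+o[1]-o[2]-o[3])/2).round(1),'yaw',np.degrees(np.arctan2(l[1],l[0])).round(2)%180)
    return o
E
python3 -c "
from h import *
c=cam('top')
for s in ((38,88),(36,86),(40,90)): holes(c,.05,(504.6,-99.9),81,s)
d=cam('scene')
for s in ((38,88),(36,86),(40,90)): holes(d,.05,(503,-101),81,s)
"
```

```text
holes centre [ 505.3 -101. ] long 87.8 short 37.8 yaw 80.56
holes centre [ 505.7 -101.3] long 87.2 short 36.7 yaw 79.99
holes centre [ 504.6 -100.8] long 88.9 short 39.2 yaw 79.58
holes centre [ 500.3 -100.9] long 88.1 short 42.3 yaw 80.54
holes centre [ 503.1 -102.8] long 85.9 short 36.4 yaw 80.72
holes centre [500.2 -99.6] long 92.1 short 42.2 yaw 80.57
```

Request:
step_arm:
  steps: [1, 0.8, 1.6, 25, 0, 1, 0, 0, 25, 0, 1, 0, 0, 25, 0, 1, 0, 0, 20, 0, 1, 0, 0, 8, 0, 1, 0, 0, 6, 0, 1, 0, 0, 0, 0, 0.5, 0, 0, 0, 0, 0.5, 0, 0, 0, 0, 0.5, 0, 0, 0, 0, 0.5, 0, 0, 0, 0, 0.5, 0, 0, 0, 0]

```text
time_s: 14.85
tool_pos: [0.4364, 0.2461, 0.187]
tool_rot: [-180.0, 0.0, 77.3]
force: [-0.0, -0.0, 0.8]
grip_width: 0.0494
grasp_force: 25.0
```

Request:
step_arm:
  steps: [0.5, 0, 0, 0, 0, 0.5, 0, 0, 0, 0, 0.5, 0, 0, 0, 0]

```text
time_s: 15.22
tool_pos: [0.4364, 0.2462, 0.187]
tool_rot: [-180.0, 0.0, 77.3]
force: [-1.1, -0.9, 1.5]
grip_width: 0.0496
grasp_force: 25.0
```

```bash
python3 -c "
from h import *
c=cam('top'); c['image']=cv2.imread('pics/top0.png')[:,:,::-1].copy()
d=cam('scene'); d['image']=cv2.imread('pics/scene0.png')[:,:,::-1].copy()
for s in ((38,88),(37,87)):
  holes(c,.01,(616.2,211.8),95.9,s); holes(c,.01,(436.6,245.9),77.3,s)
  holes(d,.01,(613.5,210.5),95.9,s); holes(d,.01,(434.5,245),77.3,s)
# edges of original platen with higher threshold
for th in (170,200,225,240): print(th,rect(c,(409,283),.04,th))
"
```

```text
holes centre [617.1 212.9] long 88.4 short 38.3 yaw 97.76
holes centre [436.8 245.6] long 87.1 short 36.1 yaw 76.91
holes centre [612.3 210.6] long 92.1 short 44.2 yaw 95.97
holes centre [432.9 246.3] long 93.3 short 45.3 yaw 79.03
holes centre [615.9 211.3] long 86.2 short 35.6 yaw 96.08
holes centre [436.8 245.6] long 87.1 short 36.1 yaw 76.91
holes centre [610.9 211.4] long 94.1 short 41.6 yaw 97.54
holes centre [433.5 247.3] long 91.0 short 46.0 yaw 79.52
170 (array([504., -99.]), array([101.6,  52.8]), np.float32(80.93))
200 (array([504., -99.]), array([100.4,  50.9]), np.float32(81.16))
225 (array([504.1, -99.1]), array([99.3, 49.7]), np.float32(81.16))
240 (array([504.2, -99.2]), array([98.7, 48.7]), np.float32(80.89))
```

Request:
step_arm:
  steps: [0.5, 0, 0, -10, 0, 0.5, 0, 0, -30, 0, 0.5, 0, 0, -40, 0, 0.5, 0, 0, -40, 0, 0.5, 0, 0, 0, -3.7, 0.5, 0, 0, 0, 0]

```text
time_s: 16.08
tool_pos: [0.4364, 0.2461, 0.3075]
tool_rot: [179.9, 0.0, 81.0]
force: [-0.0, -1.7, -1.8]
grip_width: 0.0495
grasp_force: 25.0
```

```bash
python3 -c "
from h import *
go(504.5,-100.6,247,81.0)"
```

```text
turn -0.0 then (final axes) dx -331.8 dy 121.5 dz 60.5 | pose [436.4 246.1 307.5] [179.9   0.   81. ] F [-0.  -1.7 -1.8] w 49.5 t 16.07
```

Request:
step_arm:
  steps: [0.5, -33, 12, 0, 0, 0.5, -34, 12, 0, 0, 0.5, -34, 12, 0, 0, 0.5, -34, 12, 0, 0, 0.5, -34, 12, 0, 0, 0.5, -34, 12, 0, 0, 0.5, -34, 12, 10, 0, 0.5, -34, 12, 15, 0, 0.5, -33, 13, 15, 0, 0.5, -28, 13, 10, 0, 0.5, 0, 0, 0, 0, 0.5, 0, 0, 0, 0]

```text
time_s: 17.58
tool_pos: [0.5048, -0.1, 0.2565]
tool_rot: [-179.9, -0.1, 81.0]
force: [-0.0, -0.0, -1.1]
grip_width: 0.0495
grasp_force: 25.0
```

```bash
python3 -c "
from h import *
go(504.5,-100.6,237,81.0)"
```

```text
turn 0.0 then (final axes) dx -0.6 dy -0.3 dz 19.5 | pose [ 504.8 -100.   256.5] [-1.799e+02 -1.000e-01  8.100e+01] F [-0.  -0.  -1.1] w 49.5 t 17.57
```

Request:
step_arm:
  steps: [0.5, -0.6, -0.3, 8, 0, 0.5, 0, 0, 6, 0, 0.5, 0, 0, 3, 0, 0.5, 0, 0, 1, 0, 0.5, 0, 0, 1, 0, 0.5, 0, 0, 0, 0]

```text
time_s: 18.32
tool_pos: [0.5048, -0.1014, 0.238]
tool_rot: [180.0, 0.0, 81.0]
force: [-0.4, 0.3, -1.8]
grip_width: 0.0492
grasp_force: 25.0
```

Request:
step_arm:
  steps: [0.5, 0, 0, 0.7, 0, 0.5, 0, 0, 0, 0]

```text
time_s: 18.58
tool_pos: [0.5047, -0.1014, 0.2372]
tool_rot: [-180.0, 0.0, 81.0]
force: [-0.3, 0.1, -0.9]
grip_width: 0.0497
grasp_force: 25.0
```

Request:
step_arm:
  steps: [0.5, 0.8, 0, 0, 0, 0.5, 0, 0, 0.7, 0, 0.5, 0, 0, 0, 0]

```text
time_s: 18.95
tool_pos: [0.5049, -0.1004, 0.2369]
tool_rot: [180.0, 0.0, 81.0]
force: [-2.3, -0.1, 3.0]
grip_width: 0.0492
grasp_force: 25.0
```

Request:
step_arm:
  steps: [0.5, 0, 0, 0.5, 0, 0.5, 0, 0, 0, 0]

```text
time_s: 19.2
tool_pos: [0.505, -0.1004, 0.2369]
tool_rot: [-180.0, 0.0, 81.0]
force: [-2.9, 0.7, 6.8]
grip_width: 0.0495
grasp_force: 25.0
```

Request:
step_arm:
  steps: [1, 0, 0, 0, 0, 1, 0, 0, 0, 0, 1, 0, 0, 0, 0, 1, 0, 0, 0, 0, 1, 0, 0, -15, 0, 1, 0, 0, -30, 0, 1, 40, 0, -20, 0, 1, 50, 0, 0, 0, 1, 50, 0, 0, 0, 1, 50, 0, 0, 0, 1, 30, 0, 0, 0, 1, 0, 0, 0, 0]

```text
time_s: 20.7
tool_pos: [0.539, 0.12, 0.3023]
tool_rot: [179.9, -0.1, 81.3]
force: [0.2, -0.3, -0.1]
grip_width: 0.0869
grasp_force: 0.0
```

```bash
python3 -c "
from h import *
c=cam('top'); d=cam('scene')
for s in ((36,86),(37,87),(38,88)): holes(c,.06,(505,-101),81,s)
for th in (170,200,225): print(rect(c,(409,282),.06,th),rect(d,(220,239),.06,th))
# edge profile along the pile's axes at each end, in platen mm
e=cv2.imread('pics/top0.png')[:,:,::-1]
a=cv2.resize(c['image'][255:310,375:440],None,fx=6,fy=6,interpolation=2)
b=cv2.resize(d['image'][205:280,180:260],None,fx=4.4,fy=4.4,interpolation=2)
cv2.imwrite('pics/p5.png',np.hstack([a,cv2.resize(b,(352,330))])[:,:,::-1])"
```

```text
holes centre [ 506.1 -101.7] long 85.4 short 37.1 yaw 80.6
holes centre [ 505.4 -101.6] long 85.4 short 38.5 yaw 81.53
holes centre [ 505.6 -101.7] long 85.7 short 38.2 yaw 81.76
(array([503.7, -99. ]), array([106. ,  58.1]), np.float32(81.1)) (array([ 506.4, -102.6]), array([105.3,  60.3]), np.float32(79.86))
(array([504.3, -99.1]), array([104.7,  56.1]), np.float32(81.17)) (array([ 504.3, -102.2]), array([103.2,  53.2]), np.float32(80.4))
(array([ 506.4, -101.7]), array([99.4, 50. ]), np.float32(81.08)) (array([ 504.4, -102. ]), array([101.4,  50.5]), np.float32(80.82))
```

View pics/p5.png

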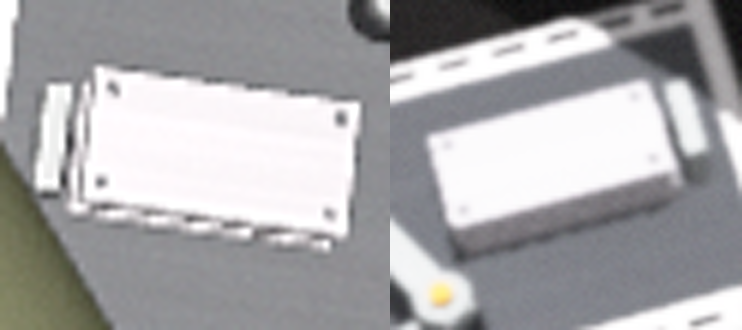

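The pile looks square: the two plates' edges line up in both views. The top camera suggests it is about 2 mm off the platen centre, so I'll compare both cameras at the same threshold.

```bash
python3 -c "
from h import *
c=cam('top'); d=cam('scene')
C=dict(c);D=dict(d)
C['image']=cv2.imread('pics/top0.png')[:,:,::-1].copy(); D['image']=cv2.imread('pics/scene0.png')[:,:,::-1].copy()
for th in (215,225,235):
  print(th,'platen',rect(C,(409,283),.04,th),rect(D,(220,244),.04,th))
  print('  pile',rect(c,(409,282),.06,th),rect(d,(220,239),.06,th))
  print('  A0',rect(C,(274,239),.01,th),rect(D,(380,235),.01,th))
  print('  B0',rect(C,(259,315),.01,th),rect(D,(352,171),.01,th))
"
```

```text
215 platen (array([504.1, -99. ]), array([99.7, 50.3]), np.float32(81.12)) (array([502. , -99.8]), array([100.9,  50.8]), np.float32(81.06))
  pile (array([ 506.3, -101.6]), array([99.9, 50.5]), np.float32(81.05)) (array([ 504.3, -102. ]), array([102.1,  51.5]), np.float32(80.81))
  A0 (array([615.4, 211.1]), array([50.7, 99.6]), np.float32(96.1)) (array([614.4, 209.7]), array([ 50.5, 100.1]), np.float32(95.86))
  B0 (array([436.5, 245.3]), array([99.6, 50.5]), np.float32(77.3)) (array([435.6, 244.1]), array([99.3, 50.5]), np.float32(77.08))
225 platen (array([504.1, -99.1]), array([99.3, 49.7]), np.float32(81.16)) (array([501.9, -99.8]), array([100.2,  49.7]), np.float32(81.09))
  pile (array([ 506.4, -101.7]), array([99.4, 50. ]), np.float32(81.05)) (array([ 504.4, -102. ]), array([101.3,  50.5]), np.float32(80.87))
  A0 (array([615.6, 211.2]), array([50.2, 99.5]), np.float32(95.9)) (array([614.3, 209.7]), array([49.8, 99.5]), np.float32(95.85))
  B0 (array([436.5, 245.2]), array([99.3, 50.2]), np.float32(77.32)) (array([435.4, 244.1]), array([98.7, 49.3]), np.float32(77.23))
235 platen (array([504.2, -99.1]), array([98.8, 49.2]), np.float32(81.16)) (array([502. , -99.9]), array([99.2, 48.6]), np.float32(81.05))
  pile (array([ 506.5, -101.7]), array([98.9, 49.3]), np.float32(80.97)) (array([ 504.3, -102. ]), array([100.5,  49.3]), np.float32(80.97))
  A0 (array([615.7, 211.1]), array([49.7, 99.1]), np.float32(95.9)) (array([614.3, 209.8]), array([48.9, 98.5]), np.float32(95.83))
  B0 (array([436.5, 245.2]), array([98.9, 49.9]), np.float32(77.3)) (array([435.2, 244.1]), array([97.5, 48. ]), np.float32(77.08))
```

Both cameras agree that the pile sits about (+2.3, −2.4) mm off the platen centre. I'll grip both plates together and nudge them.

```bash
python3 -c "
from h import *
go(505.5,-101,270,81.0)"
```

```text
turn -0.1 then (final axes) dx -218.8 dy 0.4 dz 31.3 | pose [539.4 115.2 301.3] [1.80e+02 1.00e-01 8.09e+01] F [-0.8  0.3 -0.6] w 86.9 t 20.9
```

Request:
step_arm:
  steps: [1, -40, 0, 0, 0, 1, -50, 0, 0, 0, 1, -50, 0, 0, 0, 1, -50, 0, 0, 0, 1, -30, 0, 0, 0, 1, 0, 0, 20, 0, 1, 0, 0, 0, 0]

```text
time_s: 21.78
tool_pos: [0.5036, -0.1021, 0.2801]
tool_rot: [-179.8, 0.0, 80.8]
force: [-0.5, 0.7, 0.7]
grip_width: 0.0868
grasp_force: 0.0
```

```bash
python3 -c "
from h import *
go(505.5,-101,225,81.0)"
```

```text
turn -0.2 then (final axes) dx 1.4 dy 1.7 dz 55.1 | pose [ 503.6 -102.1  280.1] [-179.8    0.    80.8] F [-0.5  0.7  0.7] w 86.8 t 21.77
```

Request:
step_arm:
  steps: [1, 1.4, 1.7, 15, -0.2, 1, 0, 0, 20, 0, 1, 0, 0, 14, 0, 1, 0, 0, 5, 0, 1, 0, 0, 0, 0, 0.5, 0, 0, 0, 0, 0.5, 0, 0, 0, 0, 0.5, 0, 0, 0, 0, 0.5, 0, 0, 0, 0, 0.5, 0, 0, 0, 0, 0.5, 0, 0, 0, 0, 0.5, 0, 0, 0, 0]
  grip_force: 20

```text
time_s: 23.28
tool_pos: [0.5065, -0.0995, 0.2271]
tool_rot: [-180.0, 0.0, 81.2]
force: [-1.2, -0.3, 3.0]
grip_width: 0.0498
grasp_force: 20.0
```

```bash
python3 -c "
from h import *
go(503.9,-99.3,225,81.05)"
```

```text
turn 0.2 then (final axes) dx -0.2 dy -2.6 dz 2.1 | pose [506.5 -99.5 227.1] [-180.     0.    81.2] F [-1.2 -0.3  3. ] w 49.8 t 23.27
```

Request:
step_arm:
  steps: [0.5, 1, -1.3, 0, 0.2, 0.5, 1, -1.3, 0, 0, 0.5, 0, 0, 0, 0, 0.5, 0, 0, 0, 0]

```text
time_s: 23.78
tool_pos: [0.5046, -0.097, 0.2271]
tool_rot: [180.0, -0.0, 81.0]
force: [0.4, -0.1, -0.1]
grip_width: 0.0502
grasp_force: 20.0
```

```bash
python3 -c "
from h import *
go(504.3,-97.5,225,81.05)"
```

```text
turn -0.0 then (final axes) dx -0.6 dy -0.2 dz 2.1 | pose [504.6 -97.  227.1] [180.  -0.  81.] F [ 0.4 -0.1 -0.1] w 50.2 t 23.77
```

Request:
step_arm:
  steps: [0.7, 0, 0, 0, 0, 1, 0, 0, 0, 0, 1, 0, 0, 0, 0, 1, 0, 0, 0, 0, 1, 0, 0, -20, 0, 1, 0, 0, -40, 0, 1, 40, 0, -20, 0, 1, 50, 0, 0, 0, 1, 50, 0, 0, 0, 1, 50, 0, 0, 0, 1, 30, 0, 0, 0, 1, 0, 0, 0, 0]

```text
time_s: 25.28
tool_pos: [0.5384, 0.1234, 0.3072]
tool_rot: [-180.0, -0.1, 81.3]
force: [0.3, -0.2, 0.5]
grip_width: 0.087
grasp_force: 0.0
```

```bash
python3 -c "
from h import *
c=cam('top'); d=cam('scene')
for th in (215,225,235):
  print('  pile',rect(c,(409,282),.06,th),rect(d,(220,239),.06,th))
a=cv2.resize(c['image'][255:310,375:440],None,fx=6,fy=6,interpolation=2)
b=cv2.resize(d['image'][205:280,180:260],None,fx=4.4,fy=4.4,interpolation=2)
cv2.imwrite('pics/p6.png',np.hstack([a,cv2.resize(b,(352,330))])[:,:,::-1])
s,co=np.sin(np.radians(9.0)),np.cos(np.radians(9.0)); P=np.array([504.,-99.3])
def W(x,y): return P+[x*co+y*s,-x*s+y*co]
print('hinge',W(70,-62))
for q in np.linspace(0,.46,6):
    th=.46-q; u=np.array([-np.cos(th),-np.sin(th)]); n=np.array([np.sin(th),-np.cos(th)]) # outward normal
    f=np.array([70,-62])+122*u+6*n; print(round(q,2),'face',W(*f).round(1),'push dir yaw',round(81+np.degrees(th),1))
"
```

```text
pile (array([506.1, -99.2]), array([100.,  50.]), np.float32(80.92)) (array([ 503.8, -100.1]), array([101. ,  51.4]), np.float32(80.91))
  pile (array([506.1, -99.3]), array([99.6, 49.4]), np.float32(80.97)) (array([ 503.8, -100.1]), array([100.3,  50.4]), np.float32(80.92))
  pile (array([506.2, -99.3]), array([99. , 48.9]), np.float32(80.97)) (array([ 503.7, -100.1]), array([99.3, 49.1]), np.float32(80.82))
hinge [ 563.43924701 -171.48708967]
0.0 face [ 448.8 -213.6] push dir yaw 107.4
0.09 face [ 445.4 -202.9] push dir yaw 102.1
0.18 face [ 443.  -191.9] push dir yaw 96.8
0.28 face [ 441.6 -180.8] push dir yaw 91.5
0.37 face [ 441.3 -169.5] push dir yaw 86.3
0.46 face [ 442.  -158.3] push dir yaw 81.0
```

View pics/p6.png

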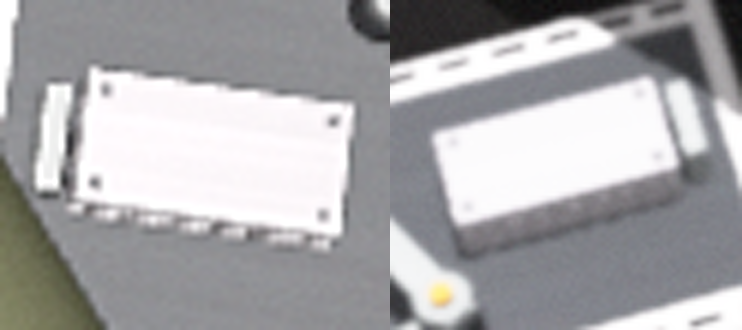

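The pile is now good along y but still about 2 mm off across the platen: 506.1 against 504.1 in the top view, 503.8 against 501.9 in the scene view. One more re-grip, closing 2 mm to the −x side.

Request:
step_arm:
  steps: [1, -40, 0, 0, 0, 1, -50, 0, 0, 0, 1, -50, 0, 0, 0, 1, -50, 0, 0, 0, 1, -30, 0, 0, 0, 1, 0, 0, 20, 0, 1, 0, 0, 20, 0, 1, 0, 0, 0, 0]

```text
time_s: 26.38
tool_pos: [0.5031, -0.0987, 0.2657]
tool_rot: [-179.8, 0.0, 80.9]
force: [0.4, 0.2, -0.7]
grip_width: 0.0873
grasp_force: 0.0
```

```bash
python3 -c "
from h import *
go(502.6,-98.5,226,81.0)"
```

```text
turn -0.1 then (final axes) dx 0.1 dy -0.5 dz 39.7 | pose [503.1 -98.7 265.7] [-179.8    0.    80.9] F [ 0.4  0.2 -0.7] w 87.3 t 26.38
```

Request:
step_arm:
  steps: [1, 0, -0.8, 15, 0, 1, 0, 0, 15, 0, 1, 0, 0, 9, 0, 1, 0, 0, 0, 0, 1, 0, 0, 0, 0]

```text
time_s: 27.0
tool_pos: [0.5039, -0.0968, 0.2283]
tool_rot: [180.0, 0.0, 81.0]
force: [1.0, 0.2, -0.1]
grip_width: 0.0872
grasp_force: 0.0
```

```bash
python3 -c "
from h import *
go(502.3,-98.5,226,81.0)"
```

```text
turn 0.0 then (final axes) dx -1.9 dy -1.4 dz 2.3 | pose [503.9 -96.8 228.3] [180.   0.  81.] F [ 1.   0.2 -0.1] w 87.2 t 27.0
```

Request:
step_arm:
  steps: [1, 0, -1.4, 1.5, 0, 1, 0, 0, 0, 0, 0.5, 0, 0, 0, 0, 0.5, 0, 0, 0, 0, 0.5, 0, 0, 0, 0, 0.5, 0, 0, 0, 0, 0.5, 0, 0, 0, 0, 0.5, 0, 0, 0, 0, 0.5, 0, 0, 0, 0, 0.5, 0, 0, 0, 0]

```text
time_s: 28.25
tool_pos: [0.5024, -0.0967, 0.2266]
tool_rot: [180.0, 0.0, 81.0]
force: [1.4, -0.1, 0.4]
grip_width: 0.0499
grasp_force: 20.0
```

```bash
python3 -c "
from h import *
go(502.6,-96.7,226,81.0)"
```

```text
turn 0.0 then (final axes) dx 0.1 dy 0.2 dz 0.6 | pose [502.4 -96.7 226.6] [180.   0.  81.] F [ 1.4 -0.1  0.4] w 49.9 t 28.25
```

Request:
step_arm:
  steps: [0.7, 0, 0, 0, 0, 1, 0, 0, 0, 0, 1, 0, 0, 0, 0, 1, 0, 0, 0, 0, 1, 0, 0, -25, 0, 1, 0, 0, -45, 0, 1, 0, 0, -30, 0, 0, 0, 0, 0, -9, 0, 0, 0, 0, -9, 0, 0, 0, 0, -8, 0, 0, 0, 0, 0]

```text
time_s: 29.62
tool_pos: [0.5022, -0.0968, 0.3265]
tool_rot: [-180.0, 0.0, 106.9]
force: [0.3, -0.1, -0.7]
grip_width: 0.0549
grasp_force: 0.0
```

```bash
python3 -c "
from h import *
go(457,-242,264,107)"
```

```text
turn -0.1 then (final axes) dx -125.7 dy -85.7 dz 62.5 | pose [502.2 -96.8 326.5] [-180.     0.   106.9] F [ 0.3 -0.1 -0.7] w 54.9 t 29.62
```

Request:
step_arm:
  steps: [0, -32, -21, 0, 0, 0, -32, -21, 0, 0, 0, -32, -22, 0, 0, 0, -30, -22, 0, 0, 0, 0, 0, 20, 0, 0, 0, 0, 20, 0, 0, 0, 0, 20, 0, 0, 0, 0, 0, 0]

```text
time_s: 30.62
tool_pos: [0.4562, -0.2421, 0.2652]
tool_rot: [-179.9, -0.2, 106.9]
force: [0.2, -0.5, 0.7]
grip_width: 0.0002
grasp_force: 0.0
```

```bash
python3 -c "
from h import *
go(457,-242,264,107)
c=cam('top'); d=cam('scene')
for th in (215,225,235):
  print('  pile',rect(c,(409,282),.06,th),rect(d,(220,239),.06,th))
a=cv2.resize(c['image'][225:340,355:490],None,fx=3.4,fy=3.4,interpolation=2)
b=cv2.resize(d['image'][190:320,125:285],None,fx=3,fy=3,interpolation=2)
cv2.imwrite('pics/p7.png',np.hstack([cv2.resize(a,(400,391)),cv2.resize(b,(400,391))])[:,:,::-1])"
```

```text
turn -0.1 then (final axes) dx -0.1 dy 0.8 dz 1.2 | pose [ 456.2 -242.1  265.2] [-179.9   -0.2  106.9] F [ 0.2 -0.5  0.7] w 0.2 t 30.62
  pile (array([503.7, -98.9]), array([100. ,  50.5]), np.float32(81.28)) (array([501.6, -99.6]), array([101.1,  51.4]), np.float32(81.04))
  pile (array([503.6, -98.9]), array([99.5, 50.1]), np.float32(81.16)) (array([501.6, -99.6]), array([100.4,  50.3]), np.float32(81.0))
  pile (array([503.7, -99. ]), array([99. , 49.6]), np.float32(81.16)) (array([501.6, -99.7]), array([99.5, 49.1]), np.float32(80.86))
```

View pics/p7.png

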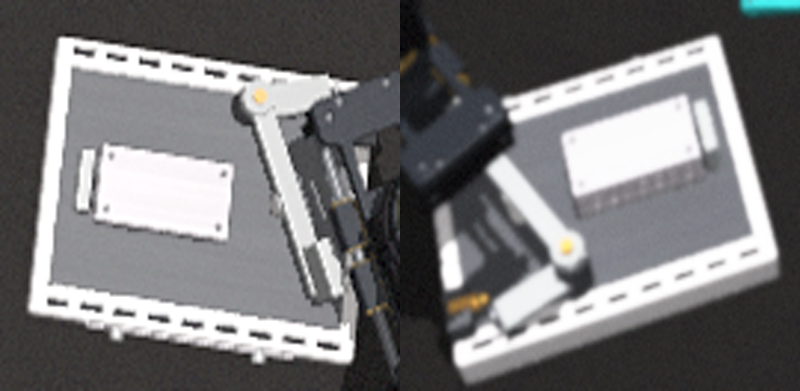

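The pile now matches the platen within about 0.4 mm in both cameras. The closed fingers stand outside the push plate (right of (325,280) in the left crop). I'm starting the push.

Request:
step_arm:
  steps: [0, 8, 0, 0, 0, 0, 8, 0, 0, 0, 0, 3, 0, 0, 0, 0, 2, 0, 0, 0, 0, 0, 0, 0, 0]
  grip_force: 30

```text
time_s: 31.35
tool_pos: [0.4511, -0.223, 0.2671]
tool_rot: [179.9, 0.1, 107.0]
force: [1.4, -3.6, 0.1]
grip_width: 0.0005
grasp_force: 2.0
```

Request:
step_arm:
  steps: [0, 2, 0, 0, 0, 0, 2, 0, 0, 0, 0, 0, 0, 0, 0]

```text
time_s: 31.72
tool_pos: [0.4498, -0.2187, 0.267]
tool_rot: [180.0, 0.1, 107.0]
force: [1.4, -4.8, 2.8]
grip_width: 0.0006
grasp_force: 2.4
```

Request:
step_arm:
  steps: [0, 5.2, -0.6, 0, 2.5, 0, 5.2, -0.6, 0, 2.5, 0, 5.2, -0.6, 0, 2.5, 0, 5.2, -0.6, 0, 2.5, 0, 0, 0, 0, 0]

```text
time_s: 32.35
tool_pos: [0.4431, -0.1993, 0.2671]
tool_rot: [179.9, 0.1, 97.0]
force: [4.2, -7.0, 0.4]
grip_width: 0.0007
grasp_force: 3.2
```

```bash
python3 -c "
from h import *
go(442,-168,264,81)"
```

```text
turn 16.0 then (final axes) dx 30.7 dy -6.0 dz 3.1 | pose [ 443.1 -199.3  267.1] [1.799e+02 1.000e-01 9.700e+01] F [ 4.2 -7.   0.4] w 0.7 t 32.35
```

Request:
step_arm:
  steps: [0, 5.3, -0.6, 0, 2.6, 0, 5.3, -0.6, 0, 2.6, 0, 5.3, -0.6, 0, 2.6, 0, 0, 0, 0, 0]

```text
time_s: 32.85
tool_pos: [0.4401, -0.1837, 0.2671]
tool_rot: [179.8, 0.1, 89.2]
force: [3.8, -5.9, 0.4]
grip_width: 0.0005
grasp_force: 3.1
```

Request:
step_arm:
  steps: [0, 5.3, -0.6, 0, 2.6, 0, 4, -0.6, 0, 2.2, 0, 0, 0, 0, 0, 0, 0, 0, 0, 0]

```text
time_s: 33.35
tool_pos: [0.4391, -0.1752, 0.267]
tool_rot: [179.8, 0.2, 84.4]
force: [4.3, -7.9, 0.3]
grip_width: 0.0005
grasp_force: 3.9
```

```bash
python3 -c "
from h import *
go(442,-168,264,81)
c=cam('top'); d=cam('scene')
for th in (215,225,235):
  print('  pile',rect(c,(409,282),.06,th),rect(d,(220,239),.06,th))
a=cv2.resize(c['image'][225:340,355:490],None,fx=3.4,fy=3.4,interpolation=2)
b=cv2.resize(d['image'][190:320,125:285],None,fx=3,fy=3,interpolation=2)
cv2.imwrite('pics/p8.png',np.hstack([cv2.resize(a,(400,391)),cv2.resize(b,(400,391))])[:,:,::-1])"
```

```text
turn 3.4 then (final axes) dx 7.6 dy 1.8 dz 3.0 | pose [ 439.1 -175.2  267. ] [179.8   0.2  84.4] F [ 4.3 -7.9  0.3] w 0.5 t 33.35
  pile (array([503.7, -98.9]), array([100. ,  50.7]), np.float32(81.28)) (array([501.6, -99.7]), array([100.9,  51.4]), np.float32(81.16))
  pile (array([503.6, -99. ]), array([99.5, 50.1]), np.float32(81.28)) (array([501.6, -99.7]), array([100.1,  50.4]), np.float32(81.13))
  pile (array([503.8, -99. ]), array([99. , 49.6]), np.float32(81.28)) (array([501.5, -99.8]), array([99.2, 49.2]), np.float32(81.03))
```

View pics/p8.png

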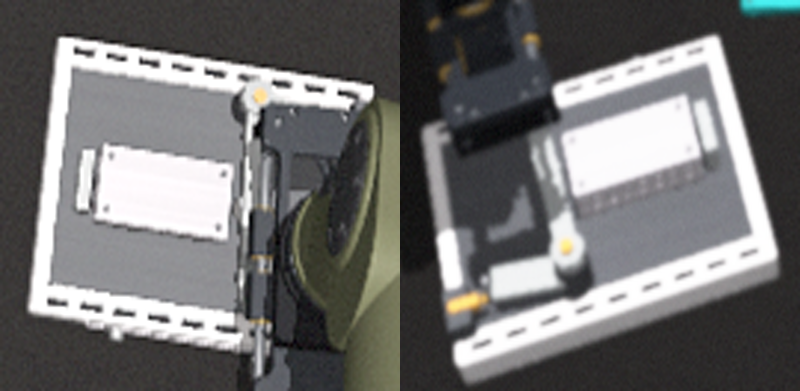

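The arm is nearly along the preheater's x axis (about 0.40 rad, past the 0.32 click), the push force is steady at about 9 N, and the pile has not moved. I'll check that it holds, then hand in.

Request:
step_arm:
  steps: [0, 0, 0, 0, 0, 0, 0, 0, 0, 0, 0, 0, 0, 0, 0, 0, 0, 0, 0, 0, 0, 0, 0, 0, 0, 0, 0, 0, 0, 0]

```text
time_s: 34.2
tool_pos: [0.4391, -0.1753, 0.267]
tool_rot: [179.8, 0.1, 84.4]
force: [3.7, -7.2, 0.4]
grip_width: 0.0003
grasp_force: 3.8
```

```bash
python3 -c "
from h import *
go(439.1,-175.2,267,84.4)
print(env.sign_off())"
```

```text
turn -0.0 then (final axes) dx 0.1 dy 0.0 dz 0.0 | pose [ 439.1 -175.3  267. ] [1.798e+02 1.000e-01 8.440e+01] F [ 3.7 -7.2  0.4] w 0.3 t 34.2
the job is handed in; nothing more can be done
None
```

I handed the job in at 34 s: both plates are stacked on the platen within about 0.5 mm of its centre, and the fingers are holding the retaining arm at an estimated 0.40 rad, past the click; one mis-signed move briefly pressed the first plate into the bench, with no fault reported.

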